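# Scan two leaning gift cartons with the hand scanner

## Robot

A 7-joint arm with a two-finger parallel gripper is mounted at the origin on a cart in front of the work surface, level with it; the furniture and walls round the work are solid. World frame = base frame: x ahead of the robot, y to its left, z up, the work surface at z = 0. Lengths are in m, angles in rad, forces in N, time in s.
With the tool pointing down it reaches from about 0.425 to 0.875 m from the base axis. Payload 9.9 kg.
Tool frame: the origin (TCP) lies at the very end of the fingers, on their centre line; the grasp point (between the pads) lies 19 mm behind it; z points along the fingers, y is the line along which they close (so a half turn about z gives the same grasp; the last joint's range is limited). The gripper opens to 85 mm and grips with 20 to 120 N. Pads are 22 mm wide; open, the fingers measure 114 mm over their backs; the gripper's body (76 mm by 85 mm) begins 54 mm behind the grasp point. The pads swing forward as they close: fully open they stand 13 mm farther back than shut.
Start: joints at [-1.31, 0.576, 0.025, 1.437, -0.015, 1.129, -0.057], TCP at [0.228, 0.635, 0.231] pointing down, gripper open.
Joint ranges: [-2.76, 2.76], [-0.34, 2.15], [-1.52, 1.57], [0.19, 2.46], [-1.09, 4.23], [0.17, 1.99], [-2.82, 2.82]. Speed limits (rad/s): [2.22, 2.22, 3.01, 3.01, 3.14, 3.14, 3.14].

## Interface

Orientations are given as a 3x3 rotation matrix whose columns are the frame's x, y, z axes.
In Python, from bench import get_obs, snapshot, close_job gives the robot as it stands. The module is installed in compiled form; this text tells all that it offers.
- The arm moves only by the tool carry_out, never from a script. Its argument "steps" is a list of rows, each an object of numbers: "rx", "ry", "rz": the turn, a rotation vector about the tool's x, y, z in rad; "tx", "ty", "tz": the shift along the tool's x, y, z in mm; "claw": the opening, from 0 (shut) to 1 (fully open). A call has 1 to 20 rows; each row is the pose to reach, as a shift and turn from the pose commanded when the call began, along the tool's axes at that moment; what a row does not reach only later rows make up. A row lasts 1/8 s, in which the tool goes at most 62.5 mm and 10.7 degrees, less where a joint would pass 70% of its speed; a pose out of reach is approached as far as the arm can. A call with a gripper value outside its range is refused whole. The fingers move at their own pace and stop on an object; "newtons" is the grip in N (left out, the last holds). Time passes only in rows, so rows that repeat a pose let the fingers close. It gives the time, the measured TCP pose, the force, the opening and the grip force at its end, in the units of the state.
- get_obs(): the state, without advancing time (a new reading comes with each control period).
- snapshot(name): name is "side" or "top"; returns a dict with "color" (480x640x3 uint8, red, green, blue), "intrinsics" (3x3 intrinsics, pixels), "T" (4x4, takes a point from camera to world coordinates). Camera axes: x right, y down, z forward; pixel columns grow to the right and rows downward; lengths in m; the calibration is good to about 2 mm. A picture is of the moment at which its call begins. There is no depth.
- close_job(): hands the job in; it is judged then, once.
The state is a dict: "time_s": time; "joint_pos": joint angles; "joint_vel": joint speeds; "joint_efforts": joint torques, N m; "eef_pos": TCP position; "tcp_rot": TCP orientation; "contact_force": force on the tool from outside, world axes, zero at the start; "ft_torque": the same for the moment, N m; "width": finger opening in m; "finger_force": force on a finger pad.
Only numpy, scipy, OpenCV 4.12 (cv2) and the standard library are available. Lean on these libraries where they do the work, as an engineer would, in place of code of your own. Each camera call takes 0.05 s, during which the arm holds its last target. There are 200 camera calls.

## Task

Take the hand scanner out of its sloping cradle and scan the barcode label of the narrow leaning carton first, then that of the wide leaning carton: each time point the scanner's window squarely at the middle of the label from 5 to 10 cm away, the scanner's width level along the label's width, and hold it still there for a good second, without touching the easels or cartons. Then lay the scanner gently back in its cradle as you found it, nose down towards the stop, and let go; do not knock or shift anything else on the counter.

Things in the scene. Friction and masses are not known exactly. Their poses are not given: they have to be found in the camera images.
- scanner: black hand scanner, 0.13 to 0.22 kg: straight bar 150 mm long (x from -75 at the tail to +75 at the nose with the window), 34 mm thick (z 0 to 34), 36 mm wide in y up to x = 35 mm, then a wider 50 mm head. Origin in the middle of its underside; z points out of its top. Balances near x = 5 mm: grip it across the 36 mm width near the middle. Starts home in the cradle trough.
- scanner_window (a point): centre of the dark window in the scanner's nose, at (75, 0, 17) mm in the scanner's frame, same axes as the scanner: it looks along +x.
- cradle: grey plastic charging cradle, fixed on the counter: base plate 95 x 72 x 8 mm, origin on the counter under its middle, x forward, z up; foot 26 mm wide. Both sides of the trough it carries are open for fingers from trough x -45 to +47 mm; beyond that stand flared side lips 15 mm high (gap at the floor 56 mm round the scanner's head, 44 mm at its tail).
- cradle_trough: sloping trough fixed on the cradle: origin on the middle of its floor, 56 mm above the counter; x runs down its slope of 0.44 rad (25 degrees) to the nose stop (face at x = 76.5 mm, 14 mm high), y to the left, z square out of the floor. Floor 28 mm wide, 8 mm thick, x -67 to +82 mm. The scanner is home when its frame coincides with this one (to about 2 mm).
- easel_narrow: fixed wooden easel; origin on the counter under it, x to its back, z up. Base plate x -43 to +93 mm, 88 mm wide. It carries a fixed gift carton 58 mm deep, 76 mm wide, 141 mm high, dark green, leaning back 0.42 rad; its top is 175 mm above the counter. The label centre is about 110 mm above the counter.
- easel_wide: fixed wooden easel; origin on the counter under it, x to its back, z up. Base plate x -43 to +93 mm, 110 mm wide. It carries a fixed gift carton 48 mm deep, 130 mm wide, 150 mm high, green with red fruit, leaning back 0.52 rad; its top is 176 mm above the counter. The label centre is about 107 mm above the counter.
- label_narrow: centre of the white barcode label (66 mm wide, 42 mm high, black bars) on the front of the narrow carton, to be scanned first. Its x axis points straight into the label, y along its width (to the left for the reader), z up along it. It leans back 0.42 rad, so it faces the robot and upward.
- label_wide: centre of the white barcode label (66 mm wide, 42 mm high, black bars) on the front of the wide carton, to be scanned second. Its x axis points straight into the label, y along its width (to the left for the reader), z up along it. It leans back 0.52 rad, so it faces the robot and upward.
- counter_bell: chrome counter bell on a black foot, 85 mm across, 59 mm tall, loose bystander, origin under its middle; leave it alone
- ribbon_spool: ribbon spool lying flat, 72 mm across, 34 mm tall, loose bystander, origin under its middle; leave it alone
- woven_cup: dark woven pen cup with pens, 72 x 74 mm, 170 mm tall, loose bystander, origin under its middle; leave it alone

How it is judged:
On the way, in this order (a step that is already met when the one before it is completed fails the run):
1. held still for 1 s on the narrow carton's label: window 40-110 mm off, aim within 18 mm of its centre (across and up), within 0.26 rad of square, roll within 0.30 rad (x of label_narrow in the frame of scanner_window between 0.04 and 0.11 m and y of label_narrow in the frame of scanner_window between -0.018 and 0.018 m and z of label_narrow in the frame of scanner_window between -0.018 and 0.018 m and x of scanner_window in the frame of label_narrow below -0.03 m and angle between the x axis of scanner and the x axis of label_narrow, either way round below 0.26 rad and angle between the y axis of scanner and the y axis of label_narrow, either way round below 0.3 rad and linear speed of scanner below 0.03 m/s and angular speed of scanner below 0.25 rad/s), for 1 s.
2. held still for 1 s on the wide carton's label: window 40-110 mm off, aim within 18 mm of its centre (across and up), within 0.26 rad of square, roll within 0.30 rad (x of label_wide in the frame of scanner_window between 0.04 and 0.11 m and y of label_wide in the frame of scanner_window between -0.018 and 0.018 m and z of label_wide in the frame of scanner_window between -0.018 and 0.018 m and x of scanner_window in the frame of label_wide below -0.03 m and angle between the x axis of scanner and the x axis of label_wide, either way round below 0.26 rad and angle between the y axis of scanner and the y axis of label_wide, either way round below 0.3 rad and linear speed of scanner below 0.03 m/s and angular speed of scanner below 0.25 rad/s), for 1 s.
At the end, for the whole second after the job is handed in: The scanner lies home in the cradle trough, nose down towards the stop (12 mm back to 8 mm forward along the trough, within 7 mm sideways, -4 to +6 mm in height, within 0.12 rad in direction and 0.15 rad in tilt), released and at rest (x of scanner in the frame of cradle_trough between -0.012 and 0.008 m and y of scanner in the frame of cradle_trough between -0.007 and 0.007 m and z of scanner in the frame of cradle_trough between -0.004 and 0.006 m and angle between the x axis of scanner and the x axis of cradle_trough, either way round below 0.12 rad and angle between the z axis of scanner and the z axis of cradle_trough, either way round below 0.15 rad and x of scanner_window in the frame of cradle_trough above 0 m and contact force between scanner and the fingers below 0.1 N and linear speed of scanner below 0.02 m/s and angular speed of scanner below 0.2 rad/s); the robot touches nothing.
It fails at once if the scanner touches an easel or its carton (contact force between scanner and easel_narrow above 1 N or contact force between scanner and easel_wide above 1 N).
It fails at once if the scanner is dropped or slammed into the cradle (over 40 N) (contact force between scanner and cradle above 40 N).
It fails at once if a bystander is shifted by more than 20 mm or tipped (distance of any of counter_bell, ribbon_spool, woven_cup from where it was at the start of the episode above 0.02 m or angle between any of counter_bell, ribbon_spool, woven_cup's own z axis and vertical above 0.3 rad).
It fails at once if the robot pushes against an easel or its carton (over 3 N) (contact force between any of the arm, the fingers and easel_narrow above 3 N or contact force between any of the arm, the fingers and easel_wide above 3 N).
It also fails if it takes over 53 s, if anything falls off the work surface, if the arm or the gripper's body presses on something with over 40 N, if the wrist force passes 120 N, or if a joint passes its speed limit or range.

## Working session

There is one attempt and no reset: what is moved stays moved. The work goes in short steps, Python scripts to look and compute and a tool call to move; the robot and the scene stay as the last step left them, time stands still between calls to the robot, and variables do not carry over. Pictures are saved under pics/ and viewed, at most 11 in all, crops included, and the job is handed in when it is done.

Besides the shell and the picture viewer there is one more tool, called as name(argument=value, ...), one argument or row to a line, values as JSON. carry_out: Moves the arm, as the interface text tells. Its arguments: {"type":"object","properties":{"steps":{"type":"array","items":{"type":"object","properties":{"rx":{"type":"number"},"ry":{"type":"number"},"rz":{"type":"number"},"tx":{"type":"number"},"ty":{"type":"number"},"tz":{"type":"number"},"claw":{"type":"number"}}}},"newtons":{"type":"number"}},"required":["steps"]}

```bash
mkdir -p pics
python3 - <<'E'
from bench import *
import cv2,numpy as np
np.set_printoptions(precision=4,suppress=True)
o=get_obs();print(o['eef_pos'],o['tcp_rot'],o['time_s'],o['width'])
for n in('side','top'):
    s=snapshot(n);cv2.imwrite(f'pics/{n}0.png',s['color'][:,:,::-1]);print(n,s['intrinsics'],s['T'])
    np.savez(f'{n}.npz',**s)
E
```

```text
[0.2279 0.6349 0.2304] [[-0.9412  0.3379 -0.0005]
 [ 0.3379  0.9412 -0.0016]
 [-0.     -0.0017 -1.    ]] 0.0 0.08563928598084844
side [[463.4752   0.     319.2591]
 [  0.     463.4752 243.5255]
 [  0.       0.       1.    ]] [[ 0.9919 -0.0769  0.1009  0.3707]
 [-0.1268 -0.5815  0.8036 -0.4752]
 [-0.0032 -0.8099 -0.5866  0.5751]
 [ 0.      0.      0.      1.    ]]
top [[478.6016   0.     320.8599]
 [  0.     478.6016 251.7747]
 [  0.       0.       1.    ]] [[-0.02   -0.9866  0.1618  0.3285]
 [-0.9994  0.0244  0.025   0.1863]
 [-0.0286 -0.1612 -0.9865  0.9148]
 [ 0.      0.      0.      1.    ]]
```

View pics/side0.png

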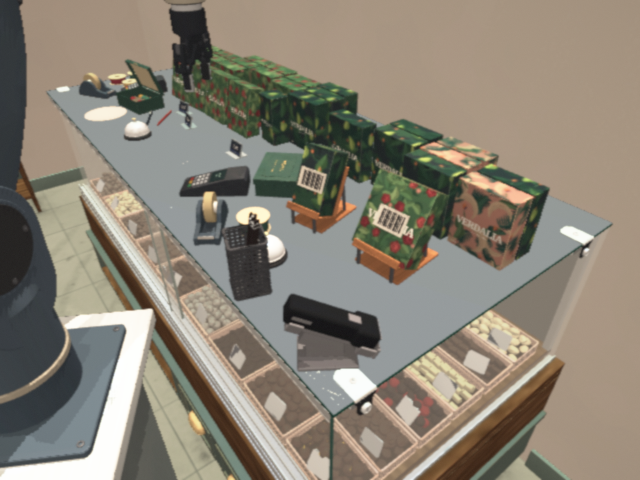

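View pics/top0.png

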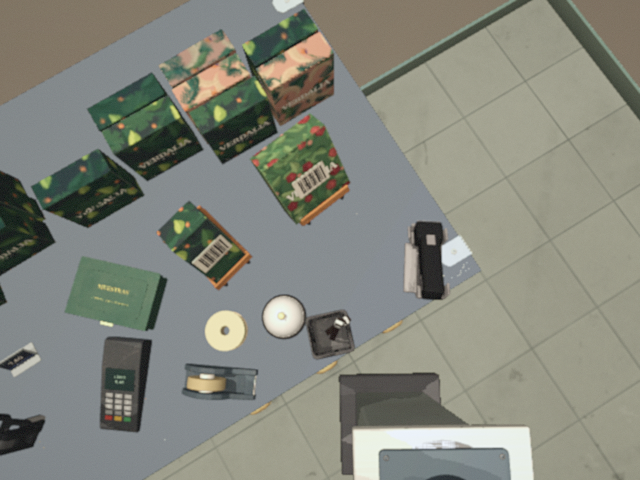

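The side view shows the scanner at about (330,320), the narrow label at (312,172) and the wide label at (393,220). The top view shows the scanner at about (430,260), with its head at one end, and the labels at (213,255) and (310,180). I'll zoom in next.

Run:
```python
import cv2,numpy as np
S=cv2.imread('pics/side0.png');T=cv2.imread('pics/top0.png')
def c(I,x,y,w,h):return cv2.resize(I[y:y+h,x:x+w],(400,300),interpolation=cv2.INTER_CUBIC)
m=np.vstack([np.hstack([c(S,270,285,120,90),c(T,375,210,120,90)]),np.hstack([c(S,290,140,160,120),c(T,180,145,180,135)])])
cv2.imwrite('pics/m0.png',m)
```

```text
(no output)
```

View pics/m0.png

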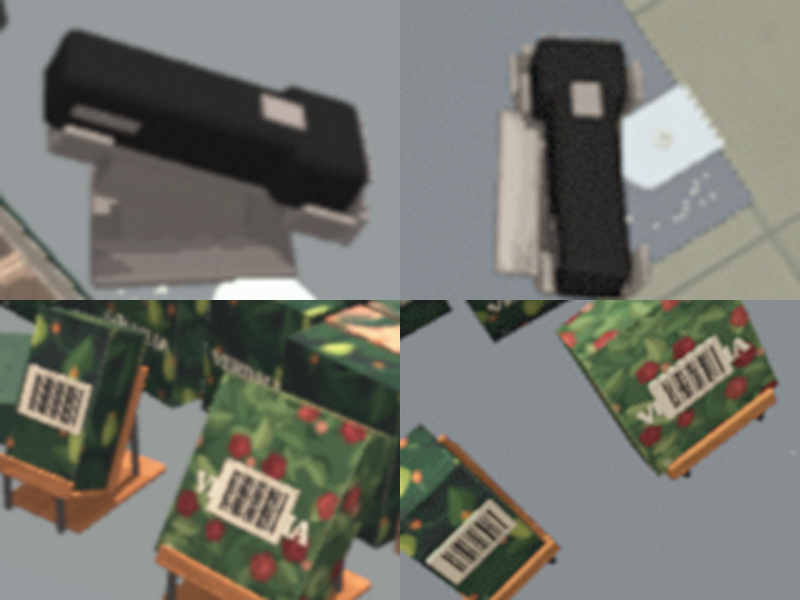

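The montage shows both labels clearly in both views. The scanner's nose points up in the top view, which is roughly +x. I'll triangulate the labels and brighten the scanner so its edges show.

```bash
cat > h.py <<'E'
import numpy as np,cv2
np.set_printoptions(precision=4,suppress=True)
D={n:dict(np.load(n+'.npz')) for n in('side','top')}
def ray(n,p):
    K,T=D[n]['intrinsics'],D[n]['T'];d=T[:3,:3]@np.linalg.solve(K,[p[0],p[1],1.]);return T[:3,3],d/np.linalg.norm(d)
def onz(n,p,z):
    c,d=ray(n,p);return c+d*(z-c[2])/d[2]
def tri(ps,pt):
    A=np.zeros((3,3));b=np.zeros(3);R=[ray('side',ps),ray('top',pt)]
    for c,d in R:
        M=np.eye(3)-np.outer(d,d);A+=M;b+=M@c
    x=np.linalg.solve(A,b);return x,[np.linalg.norm((np.eye(3)-np.outer(d,d))@(x-c)) for c,d in R][0]*2
def proj(n,X):
    K,T=D[n]['intrinsics'],D[n]['T'];q=K@(T[:3,:3].T@(np.asarray(X)-T[:3,3]));return q[:2]/q[2]
E
python3 - <<'E'
from h import *
W={'nar':{'side':(292,155,332,190),'top':(188,232,238,278)},'wid':{'side':(370,198,415,240),'top':(285,155,333,203)}}
for l in W:
    Q={}
    for n,(x0,y0,x1,y1) in W[l].items():
        hsv=cv2.cvtColor(D[n]['color'][y0:y1,x0:x1],cv2.COLOR_RGB2HSV)
        m=((hsv[...,1]<75)&(hsv[...,2]>125)).astype(np.uint8)
        m=cv2.morphologyEx(m,cv2.MORPH_CLOSE,np.ones((5,5)))
        m=cv2.morphologyEx(m,cv2.MORPH_OPEN,np.ones((7,7)))
        k=max(cv2.findContours(m,0,1)[0],key=cv2.contourArea)
        h=cv2.convexHull(k);q=cv2.approxPolyN(h,4) [0] if hasattr(cv2,'approxPolyN') else cv2.boxPoints(cv2.minAreaRect(k))
        q=np.asarray(q,float).reshape(-1,2)+[x0,y0]
        Q[n]=q;print(l,n,cv2.contourArea(k),q.tolist())
    best=None
    for f in(1,-1):
      for s in range(4):
        t=np.roll(Q['top'][::f],s,0);r=[tri(a,b) for a,b in zip(Q['side'],t)]
        e=sum(x[1] for x in r)
        if best is None or e<best[0]:best=(e,r)
    P=np.array([x[0] for x in best[1]]);print(best[0]/4,P.mean(0));print(P,np.linalg.norm(P-np.roll(P,-1,0),axis=1))
S,T=D['side']['color'],D['top']['color']
def c(I,x,y,w,h):
    I=I[y:y+h,x:x+w,::-1]; I=(255*np.clip(I/255.,0,.35)/.35)**1
    I=(255*(I/255)**.6).astype(np.uint8)
    return cv2.resize(I,(400,600) if w<h else (800,600),interpolation=cv2.INTER_CUBIC)
a=cv2.resize(c(S,278,290,112,84),(400,300));a=np.vstack([a,a*0]);b=c(T,400,215,60,90)
cv2.imwrite('pics/m1.png',np.hstack([a,b]))
E
```

```text
nar side 473.5 [[324.0, 173.0], [324.0, 189.0], [294.0, 189.0], [302.0, 165.0]]
nar top 743.5 [[232.0, 246.0], [205.0, 277.0], [174.0, 277.0], [220.0, 234.0]]
0.01055144497279934 [0.4583 0.4014 0.1067]
[[0.4894 0.3744 0.1334]
 [0.4809 0.3606 0.1027]
 [0.4264 0.4133 0.0785]
 [0.4365 0.4573 0.1119]] [0.0347 0.0796 0.0562 0.1007]
wid side 875.0 [[414.0, 218.0], [414.0, 244.0], [370.0, 224.0], [370.0, 197.0]]
wid top 729.5 [[338.0, 170.0], [290.0, 207.0], [293.0, 181.0], [319.0, 161.0]]
0.0129763119408474 [0.5916 0.2226 0.105 ]
[[0.6249 0.2059 0.1174]
 [0.619  0.1727 0.0837]
 [0.5568 0.2614 0.0737]
 [0.5658 0.2504 0.145 ]] [0.0477 0.1089 0.0727 0.0789]
```

View pics/m1.png

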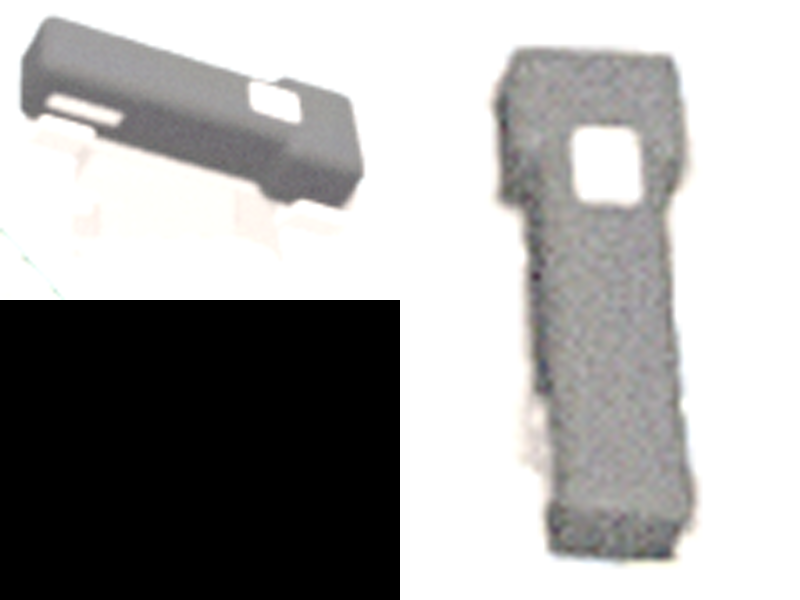

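In the brightened crop, the scanner's top-face corners in the top image are at about (417.5,222.5), (441,223.5), (443,290.7) and (423,291.5). In the side image its far-top corners are at about (290.6,295) and (374.6,316.6). The automatic quads caught lettering, so I'll use the corners I read from the montage instead.

```bash
cat > lab.py <<'E'
from h import *
from scipy.optimize import least_squares
s=lambda a:[(290+x/2.5,140+(y-300)/2.5) for x,y in a]
t=lambda a:[(180+(x-400)*.45,145+(y-300)*.45) for x,y in a]
L={'nar':(.42,s([(30,363),(92,382),(82,434),(18,413)]),t([(426,557),(498,501),(516,524),(449,585)])),
'wid':(.52,s([(226,458),(301,490),(282,544),(207,511)]),t([(648,380),(718,335),(733,365),(664,418)]))}
def frame(yaw,lean):
    y=np.array([-np.sin(yaw),np.cos(yaw),0]);h=np.array([np.cos(yaw),np.sin(yaw),0])
    x=h*np.cos(lean)-np.array([0,0,1])*np.sin(lean);return np.c_[x,y,np.cross(x,y)]
if __name__=='__main__':
  for l,(lean,a,b) in L.items():
    for p,q in zip(a,b):print(tri(p,q))
    C=np.array([[0,33,21],[0,-33,21],[0,-33,-21],[0,33,-21]])/1e3
    f=lambda v:np.concatenate([(proj(n,v[:3]+frame(v[3],lean)@c)-p) for n,P in(('side',a),('top',b)) for c,p in zip(C,P)])
    r=least_squares(f,[.5,.3,.1,.5]);print(l,r.x,r.fun.reshape(-1,2))
  # scanner
  sl=.44;a=[(374.6,316.6),(379.4,336),(286.5,307),(290.6,295)];b=[(417.5,222.5),(441.1,223.5),(443.2,290.7),(422.9,291.5)]
  C=np.array([[75,25,34],[75,-25,34],[-75,-18,34],[-75,18,34]])/1e3
  for p,q,z in zip(a,b,(.0548,.0548,.1187,.1187)):print(tri(p,q),onz('top',q,z))
  f=lambda v:np.concatenate([(proj(n,np.r_[v[:2],.056]+frame(v[2],sl)@c)-p) for n,P in(('side',a),('top',b)) for c,p in zip(C,P)])
  r=least_squares(f,[.4,-.05,0]);print('scan',r.x,r.fun.reshape(-1,2))
  for n,p,z in(('top',(283,315),.05),('top',(331,333),.08),('top',(226,330),.034)):print(onz(n,p,z))
E
python3 lab.py
```

```text
(array([0.4472, 0.4221, 0.1302]), np.float64(0.0006013930984273487))
(array([0.4901, 0.3667, 0.1368]), np.float64(0.004847829554807265))
(array([0.481 , 0.3628, 0.0911]), np.float64(0.00570724292892878))
(array([0.4331, 0.4168, 0.0854]), np.float64(0.003276929965708807))
nar [0.4626 0.3918 0.1113 0.7238] [[ 0.1216 -0.1659]
 [-1.2121  1.6621]
 [-2.648   0.2573]
 [-0.0394 -1.341 ]
 [-0.0761  0.1685]
 [-2.6622 -1.0622]
 [ 0.6632 -0.1017]
 [ 2.3468 -2.1658]]
(array([0.5802, 0.2541, 0.1257]), np.float64(0.0037388004031496157))
(array([0.6181, 0.1989, 0.1277]), np.float64(0.0036905411514619926))
(array([0.6057, 0.1881, 0.0894]), np.float64(0.0024832604433444277))
(array([0.5638, 0.2449, 0.0847]), np.float64(0.001262400222283608))
wid [0.592  0.2214 0.1071 0.6459] [[ 1.0864 -0.0563]
 [-0.3943  0.6434]
 [-1.9859  0.3183]
 [ 0.2061 -0.7606]
 [ 0.0254  1.0427]
 [-1.2477 -1.7187]
 [-0.2785  0.5962]
 [ 1.7567 -1.0354]]
(array([0.5201, 0.0304, 0.0564]), np.float64(0.0020026695193212903)) [0.5194 0.0302 0.0548]
(array([ 0.5172, -0.012 ,  0.0581]), np.float64(0.0029255873619476727)) [ 0.5164 -0.0126  0.0548]
(array([0.3865, 0.0054, 0.1181]), np.float64(0.004975003765044359)) [0.3889 0.0056 0.1187]
(array([0.3905, 0.0375, 0.1106]), np.float64(0.003061591151650988)) [0.3884 0.039  0.1187]
scan [ 0.4395  0.0165 -0.0791] [[ 0.8449 -1.4045]
 [ 0.9528  3.0666]
 [ 0.7454  0.7965]
 [-3.1638 -4.2695]
 [-2.7217 -2.1631]
 [ 1.1934 -1.7625]
 [ 1.8767  2.3972]
 [ 0.2351  0.3582]]
[0.3569 0.2785 0.05  ]
[0.3235 0.1928 0.08  ]
[0.3324 0.3848 0.034 ]
```

```bash
cat > mv.py <<'E'
from lab import *
from scipy.spatial.transform import Rotation as Ro
from bench import get_obs
import json
SC=(np.array([.4395,.0168,.056]),frame(-.09,.44))
NA=(np.array([.4626,.3918,.1113]),frame(.70,.42))
WI=(np.array([.592,.2214,.1071]),frame(.63,.52))
G=np.array([5,0,-3.])/1e3   # TCP in scanner frame
FL=np.diag([-1,1,-1.])      # tool axes in scanner frame
def pose(f,p): return f[0]+f[1]@(np.asarray(p)/1e3), f[1]@FL
def plan(*w,ease=True,o=None):
    """w: (pos,R,nrows) waypoints"""
    o=o or get_obs();p0,R0=np.array(o['eef_pos']),np.array(o['tcp_rot'])
    t0,r0=np.zeros(3),np.zeros(3);rows=[]
    for p,R,n in w:
        t1=R0.T@(np.asarray(p)-p0)*1e3;r1=Ro.from_matrix(R0.T@R).as_rotvec()
        for i in range(1,n+1):
            s=i/n; s=s*s*(3-2*s) if ease else s
            t,r=t0+(t1-t0)*s,r0+(r1-r0)*s
            rows.append({k:round(float(v),d) for k,v,d in zip(('tx','ty','tz','rx','ry','rz'),(*t,*r),(0,0,0,2,2,2))})
        t0,r0=t1,r1
    print(json.dumps(rows).replace(' ',''))
E
python3 - <<'E'
from mv import *
p,R=pose(SC,(5,0,120));print(p)
R0=get_obs()['tcp_rot']
plan(([.40,.32,.36],R0,9),(p,R,11))
E
```

```text
[0.4949 0.0118 0.1624]
[{"tx":-9.0,"ty":-8.0,"tz":-4.0,"rx":0.0,"ry":0.0,"rz":0.0},{"tx":-34.0,"ty":-30.0,"tz":-16.0,"rx":0.0,"ry":0.0,"rz":0.0},{"tx":-70.0,"ty":-62.0,"tz":-33.0,"rx":0.0,"ry":0.0,"rz":0.0},{"tx":-112.0,"ty":-99.0,"tz":-54.0,"rx":0.0,"ry":0.0,"rz":0.0},{"tx":-156.0,"ty":-139.0,"tz":-75.0,"rx":0.0,"ry":0.0,"rz":0.0},{"tx":-199.0,"ty":-177.0,"tz":-96.0,"rx":0.0,"ry":0.0,"rz":0.0},{"tx":-234.0,"ty":-208.0,"tz":-113.0,"rx":0.0,"ry":0.0,"rz":0.0},{"tx":-259.0,"ty":-230.0,"tz":-125.0,"rx":0.0,"ry":0.0,"rz":0.0},{"tx":-268.0,"ty":-238.0,"tz":-129.0,"rx":0.0,"ry":0.0,"rz":0.0},{"tx":-273.0,"ty":-244.0,"tz":-124.0,"rx":0.0,"ry":0.01,"rz":-0.01},{"tx":-285.0,"ty":-261.0,"tz":-112.0,"rx":0.0,"ry":0.04,"rz":-0.02},{"tx":-304.0,"ty":-285.0,"tz":-93.0,"rx":0.01,"ry":0.08,"rz":-0.05},{"tx":-326.0,"ty":-316.0,"tz":-70.0,"rx":0.02,"ry":0.13,"rz":-0.08},{"tx":-352.0,"ty":-350.0,"tz":-44.0,"rx":0.02,"ry":0.19,"rz":-0.11},{"tx":-378.0,"ty":-385.0,"tz":-17.0,"rx":0.03,"ry":0.25,"rz":-0.14},{"tx":-404.0,"ty":-419.0,"tz":9.0,"rx":0.04,"ry":0.31,"rz":-0.18},{"tx":-426.0,"ty":-449.0,"tz":33.0,"rx":0.04,"ry":0.36,"rz":-0.21},{"tx":-445.0,"ty":-474.0,"tz":52.0,"rx":0.05,"ry":0.4,"rz":-0.23},{"tx":-457.0,"ty":-490.0,"tz":64.0,"rx":0.05,"ry":0.43,"rz":-0.25},{"tx":-462.0,"ty":-496.0,"tz":69.0,"rx":0.05,"ry":0.44,"rz":-0.25}]
```

carry_out(
  steps=[
    {"tx": -20, "ty": -18, "tz": -10},
    {"tx": -50, "ty": -45, "tz": -25},
    {"tx": -85, "ty": -75, "tz": -45},
    {"tx": -120, "ty": -107, "tz": -60},
    {"tx": -156, "ty": -139, "tz": -75},
    {"tx": -192, "ty": -172, "tz": -95},
    {"tx": -225, "ty": -200, "tz": -110},
    {"tx": -250, "ty": -225, "tz": -120},
    {"tx": -270, "ty": -250, "tz": -120, "ry": 0.03, "rz": -0.02},
    {"tx": -290, "ty": -275, "tz": -105, "ry": 0.07, "rz": -0.04},
    {"tx": -315, "ty": -300, "tz": -82, "rx": 0.01, "ry": 0.12, "rz": -0.07},
    {"tx": -340, "ty": -330, "tz": -58, "rx": 0.02, "ry": 0.17, "rz": -0.1},
    {"tx": -365, "ty": -365, "tz": -30, "rx": 0.03, "ry": 0.22, "rz": -0.13},
    {"tx": -390, "ty": -400, "tz": -5, "rx": 0.03, "ry": 0.28, "rz": -0.16},
    {"tx": -412, "ty": -430, "tz": 18, "rx": 0.04, "ry": 0.33, "rz": -0.19},
    {"tx": -432, "ty": -457, "tz": 40, "rx": 0.05, "ry": 0.38, "rz": -0.22},
    {"tx": -448, "ty": -478, "tz": 55, "rx": 0.05, "ry": 0.41, "rz": -0.24},
    {"tx": -458, "ty": -491, "tz": 65, "rx": 0.05, "ry": 0.43, "rz": -0.25},
    {"tx": -462, "ty": -496, "tz": 69, "rx": 0.05, "ry": 0.44, "rz": -0.25},
    {"tx": -462, "ty": -496, "tz": 69, "rx": 0.05, "ry": 0.44, "rz": -0.25},
  ],
)

```text
invalid input
```

Run:
```python
from mv import *
from bench import snapshot
o=get_obs();p,R=pose(SC,(5,0,120));print(o['eef_pos'],o['joint_pos'],Ro.from_matrix(o['tcp_rot'].T@R).as_rotvec(),p)
S,T=snapshot('side')['color'],snapshot('top')['color']
c=lambda I,x,y:cv2.resize(I[y:y+180,x:x+120,::-1],(400,600),interpolation=cv2.INTER_CUBIC)
cv2.imwrite('pics/m2.png',np.hstack([c(S,270,210),c(T,370,160)]))
plan((pose(SC,(5,0,-3))+(12,)))
```

```text
[0.228  0.6349 0.2306] [-1.3098  0.5764  0.0248  1.4378 -0.015   1.129  -0.0565] [ 0.0546  0.4375 -0.2509] [0.4949 0.0118 0.1624]
[{"tx":-8.0,"ty":-10.0,"tz":4.0,"rx":0.0,"ry":0.01,"rz":-0.0},{"tx":-30.0,"ty":-38.0,"tz":13.0,"rx":0.0,"ry":0.03,"rz":-0.02},{"tx":-64.0,"ty":-80.0,"tz":28.0,"rx":0.01,"ry":0.07,"rz":-0.04},{"tx":-107.0,"ty":-132.0,"tz":47.0,"rx":0.01,"ry":0.11,"rz":-0.07},{"tx":-155.0,"ty":-192.0,"tz":68.0,"rx":0.02,"ry":0.16,"rz":-0.09},{"tx":-206.0,"ty":-255.0,"tz":90.0,"rx":0.03,"ry":0.22,"rz":-0.13},{"tx":-256.0,"ty":-318.0,"tz":112.0,"rx":0.03,"ry":0.27,"rz":-0.16},{"tx":-304.0,"ty":-377.0,"tz":133.0,"rx":0.04,"ry":0.32,"rz":-0.19},{"tx":-347.0,"ty":-430.0,"tz":152.0,"rx":0.05,"ry":0.37,"rz":-0.21},{"tx":-381.0,"ty":-472.0,"tz":167.0,"rx":0.05,"ry":0.41,"rz":-0.23},{"tx":-403.0,"ty":-499.0,"tz":177.0,"rx":0.05,"ry":0.43,"rz":-0.25},{"tx":-411.0,"ty":-509.0,"tz":180.0,"rx":0.05,"ry":0.44,"rz":-0.25}]
```

View pics/m2.png

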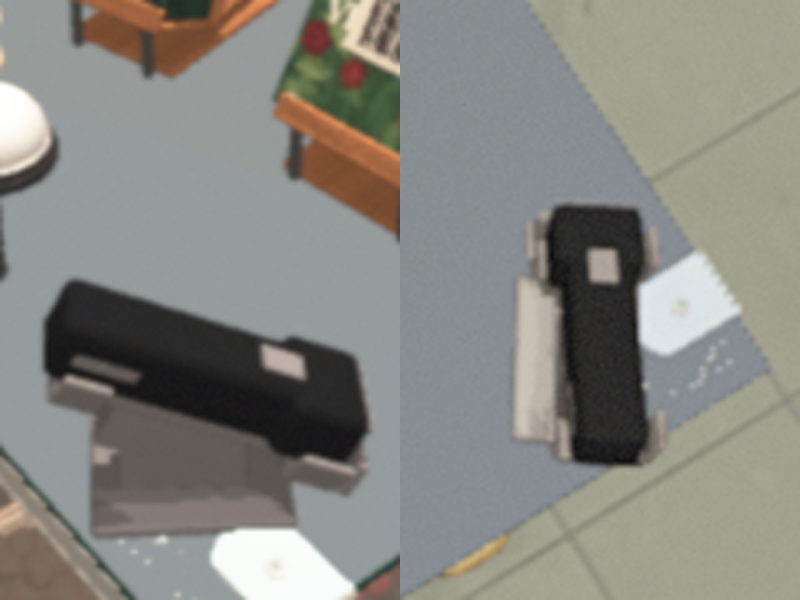

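The move was refused and nothing moved: the picture still shows the scanner at home, with the cradle base plate's left edge in the top view running from crop (515,280) to (513,440). I'll use that edge to check the yaw and send the rows again with every key filled in.

Run:
```python
from mv import *
t=lambda x,y:(370+(x-400)*.3,160+y*.3)
s=lambda x,y:(270+x*.3,210+y*.3)
def yaw(a,b):d=a-b;return np.arctan2(d[1],d[0]),a,b
print(yaw(onz('top',t(516,278),.008),onz('top',t(513,440),.008)))
print('side base',yaw(onz('side',s(297,526),.008),onz('side',s(94,535),.008)))
# body edges, top face: scanner x -70..+30, z 34
zz=lambda x:.056+.034*np.cos(.44)-x*np.sin(.44)
for e in (((561,290),(577,435)),((638,290),(643,435))):
    print(yaw(onz('top',t(*e[0]),zz(.03)),onz('top',t(*e[1]),zz(-.07))))
```

```text
(np.float64(-0.06629357321473645), array([0.4895, 0.048 , 0.008 ]), array([0.3965, 0.0542, 0.008 ]))
side base (np.float64(-0.07481641222646088), array([ 0.4875, -0.0261,  0.008 ]), array([ 0.3951, -0.0192,  0.008 ]))
(np.float64(-0.044992423365121055), array([0.4707, 0.0346, 0.074 ]), array([0.3902, 0.0382, 0.1166]))
(np.float64(-0.1446583109930879), array([ 0.4697, -0.0061,  0.074 ]), array([0.3894, 0.0056, 0.1166]))
```

carry_out(
  steps=[
    {"tx": -20, "ty": -18, "tz": -10, "rx": 0, "ry": 0, "rz": 0, "claw": 1},
    {"tx": -50, "ty": -45, "tz": -25, "rx": 0, "ry": 0, "rz": 0, "claw": 1},
    {"tx": -85, "ty": -75, "tz": -45, "rx": 0, "ry": 0, "rz": 0, "claw": 1},
    {"tx": -120, "ty": -107, "tz": -60, "rx": 0, "ry": 0, "rz": 0, "claw": 1},
    {"tx": -156, "ty": -139, "tz": -75, "rx": 0, "ry": 0, "rz": 0, "claw": 1},
    {"tx": -192, "ty": -172, "tz": -95, "rx": 0, "ry": 0, "rz": 0, "claw": 1},
    {"tx": -225, "ty": -200, "tz": -110, "rx": 0, "ry": 0, "rz": 0, "claw": 1},
    {"tx": -250, "ty": -225, "tz": -120, "rx": 0, "ry": 0, "rz": 0, "claw": 1},
    {"tx": -270, "ty": -250, "tz": -120, "rx": 0, "ry": 0.03, "rz": -0.02, "claw": 1},
  ],
)

```text
time_s: 1.32
eef_pos: [0.3984, 0.3066, 0.3527]
tcp_rot: [[-0.947, 0.32, -0.027], [0.32, 0.947, 0.012], [0.029, 0.002, -1.0]]
contact_force: [-0.6, 0.9, -0.3]
width: 0.0855
finger_force: 0.0
```

```bash
sed -i 's/\[.4395,.0168,.056\]),frame(-.09/[.4395,.0160,.056]),frame(-.08/' mv.py
python3 - <<'E'
from mv import *
plan(pose(SC,(5,0,120))+(11,))
E
```

```text
[{"tx":-4.0,"ty":-6.0,"tz":4.0,"rx":0.0,"ry":0.01,"rz":-0.01},{"tx":-17.0,"ty":-22.0,"tz":16.0,"rx":0.01,"ry":0.04,"rz":-0.02},{"tx":-35.0,"ty":-45.0,"tz":34.0,"rx":0.01,"ry":0.07,"rz":-0.04},{"tx":-57.0,"ty":-75.0,"tz":55.0,"rx":0.02,"ry":0.12,"rz":-0.07},{"tx":-83.0,"ty":-108.0,"tz":80.0,"rx":0.03,"ry":0.18,"rz":-0.1},{"tx":-109.0,"ty":-141.0,"tz":105.0,"rx":0.03,"ry":0.23,"rz":-0.14},{"tx":-134.0,"ty":-174.0,"tz":129.0,"rx":0.04,"ry":0.29,"rz":-0.17},{"tx":-156.0,"ty":-204.0,"tz":151.0,"rx":0.05,"ry":0.33,"rz":-0.2},{"tx":-175.0,"ty":-227.0,"tz":168.0,"rx":0.05,"ry":0.37,"rz":-0.22},{"tx":-187.0,"ty":-243.0,"tz":180.0,"rx":0.06,"ry":0.4,"rz":-0.23},{"tx":-191.0,"ty":-249.0,"tz":184.0,"rx":0.06,"ry":0.41,"rz":-0.24}]
```

carry_out(
  steps=[
    {"tx": -15, "ty": -20, "tz": 5, "rx": 0.01, "ry": 0.03, "rz": -0.02, "claw": 1},
    {"tx": -35, "ty": -45, "tz": 20, "rx": 0.01, "ry": 0.07, "rz": -0.04, "claw": 1},
    {"tx": -57, "ty": -75, "tz": 45, "rx": 0.02, "ry": 0.12, "rz": -0.07, "claw": 1},
    {"tx": -83, "ty": -108, "tz": 70, "rx": 0.03, "ry": 0.18, "rz": -0.1, "claw": 1},
    {"tx": -109, "ty": -141, "tz": 100, "rx": 0.03, "ry": 0.23, "rz": -0.14, "claw": 1},
    {"tx": -134, "ty": -174, "tz": 125, "rx": 0.04, "ry": 0.29, "rz": -0.17, "claw": 1},
    {"tx": -156, "ty": -204, "tz": 148, "rx": 0.05, "ry": 0.33, "rz": -0.2, "claw": 1},
    {"tx": -175, "ty": -227, "tz": 168, "rx": 0.05, "ry": 0.37, "rz": -0.22, "claw": 1},
    {"tx": -187, "ty": -243, "tz": 180, "rx": 0.06, "ry": 0.4, "rz": -0.23, "claw": 1},
    {"tx": -191, "ty": -249, "tz": 184, "rx": 0.06, "ry": 0.41, "rz": -0.24, "claw": 1},
    {"tx": -191, "ty": -249, "tz": 184, "rx": 0.06, "ry": 0.41, "rz": -0.24, "claw": 1},
  ],
)

```text
time_s: 2.7
eef_pos: [0.4938, 0.0133, 0.1619]
tcp_rot: [[-0.901, 0.08, -0.427], [0.073, 0.997, 0.033], [0.428, -0.002, -0.904]]
contact_force: [0.4, -0.6, 0.2]
width: 0.0856
finger_force: 0.0
```

Run:
```python
from mv import *
from bench import snapshot
o=get_obs();p,R=pose(SC,(5,0,120));print(o['eef_pos'],o['joint_pos'],Ro.from_matrix(o['tcp_rot'].T@R).as_rotvec(),p)
S,T=snapshot('side')['color'],snapshot('top')['color']
c=lambda I,x,y:cv2.resize(I[y:y+180,x:x+120,::-1],(400,600),interpolation=cv2.INTER_CUBIC)
cv2.imwrite('pics/m3.png',np.hstack([c(S,270,210),c(T,370,160)]))
plan((pose(SC,(5,0,-3))+(8,)))
```

```text
[0.4938 0.0133 0.1619] [-0.169   0.6393  0.1569  1.643  -0.1401  1.3107  1.5353] [-0.0015 -0.0021 -0.0008] [0.495  0.0116 0.1624]
[{"tx":-0.0,"ty":-0.0,"tz":5.0,"rx":-0.0,"ry":-0.0,"rz":0.0},{"tx":-0.0,"ty":-0.0,"tz":19.0,"rx":-0.0,"ry":-0.0,"rz":0.0},{"tx":-0.0,"ty":-1.0,"tz":39.0,"rx":-0.0,"ry":-0.0,"rz":0.0},{"tx":-1.0,"ty":-1.0,"tz":61.0,"rx":-0.0,"ry":-0.0,"rz":0.0},{"tx":-1.0,"ty":-2.0,"tz":84.0,"rx":-0.0,"ry":-0.0,"rz":0.0},{"tx":-1.0,"ty":-2.0,"tz":103.0,"rx":-0.0,"ry":-0.0,"rz":0.0},{"tx":-1.0,"ty":-3.0,"tz":117.0,"rx":-0.0,"ry":-0.0,"rz":0.0},{"tx":-1.0,"ty":-3.0,"tz":122.0,"rx":-0.0,"ry":-0.0,"rz":0.0}]
```

View pics/m3.png

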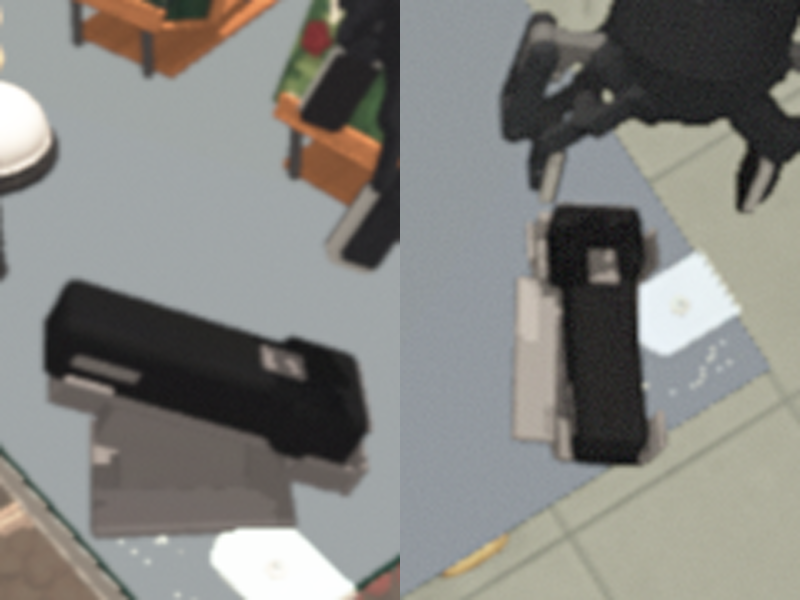

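The crops show the open fingers above the nose end with the scanner centred between them (fingertips at crop (548,190) and (748,200) in the top view). Next I'll descend along the tool axis and grip.

carry_out(
  steps=[
    {"tx": 0, "ty": 0, "tz": 12, "rx": 0, "ry": 0, "rz": 0, "claw": 1},
    {"tx": 0, "ty": -1, "tz": 30, "rx": 0, "ry": 0, "rz": 0, "claw": 1},
    {"tx": 0, "ty": -1, "tz": 50, "rx": 0, "ry": 0, "rz": 0, "claw": 1},
    {"tx": -1, "ty": -2, "tz": 70, "rx": 0, "ry": 0, "rz": 0, "claw": 1},
    {"tx": -1, "ty": -2, "tz": 90, "rx": 0, "ry": 0, "rz": 0, "claw": 1},
    {"tx": -1, "ty": -2, "tz": 107, "rx": 0, "ry": 0, "rz": 0, "claw": 1},
    {"tx": -1, "ty": -2, "tz": 118, "rx": 0, "ry": 0, "rz": 0, "claw": 1},
    {"tx": -1, "ty": -2, "tz": 121, "rx": 0, "ry": 0, "rz": 0, "claw": 1},
    {"tx": -1, "ty": -2, "tz": 121, "rx": 0, "ry": 0, "rz": 0, "claw": 1},
  ],
)

```text
time_s: 3.92
eef_pos: [0.4433, 0.0156, 0.052]
tcp_rot: [[-0.901, 0.079, -0.426], [0.072, 0.997, 0.032], [0.428, -0.002, -0.904]]
contact_force: [0.4, 0.3, 0.2]
width: 0.0855
finger_force: 0.0
```

Run:
```python
from mv import *
from bench import snapshot
S,T=snapshot('side')['color'],snapshot('top')['color']
c=lambda I,x,y:cv2.resize(I[y:y+180,x:x+120,::-1],(400,600),interpolation=cv2.INTER_CUBIC)
cv2.imwrite('pics/m4.png',np.clip(2.0*np.hstack([c(S,270,210),c(T,370,160)]),0,255).astype(np.uint8))
```

```text
(no output)
```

View pics/m4.png

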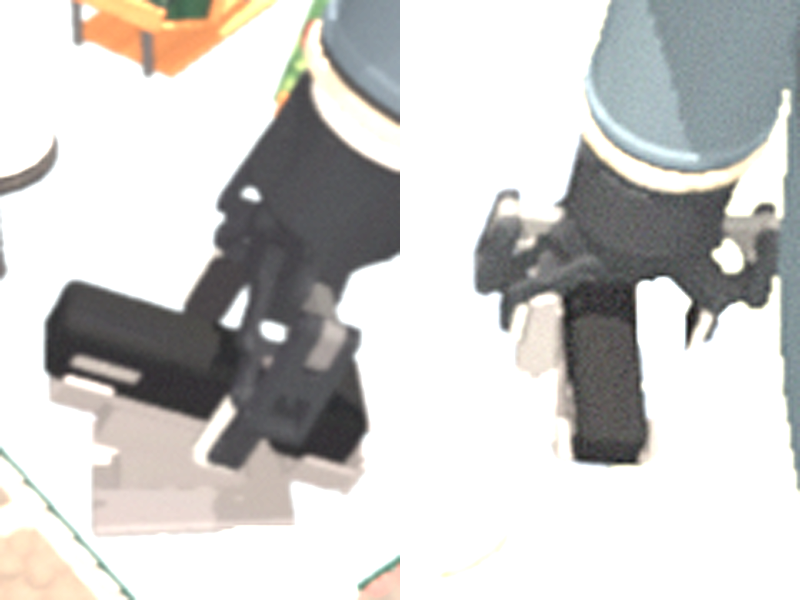

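The fingers straddle the scanner near its middle, with the near fingertip at crop (215,450) in the side view and no contact. Closing now.

carry_out(
  newtons=40,
  steps=[
    {"tx": 0, "ty": 0, "tz": 0, "rx": 0, "ry": 0, "rz": 0, "claw": 0.6},
    {"tx": 0, "ty": 0, "tz": 0, "rx": 0, "ry": 0, "rz": 0, "claw": 0.5},
    {"tx": 0, "ty": 0, "tz": 0, "rx": 0, "ry": 0, "rz": 0, "claw": 0.4},
    {"tx": 0, "ty": 0, "tz": 0, "rx": 0, "ry": 0, "rz": 0, "claw": 0.3},
    {"tx": 0, "ty": 0, "tz": 0, "rx": 0, "ry": 0, "rz": 0, "claw": 0.2},
    {"tx": 0, "ty": 0, "tz": 0, "rx": 0, "ry": 0, "rz": 0, "claw": 0.2},
    {"tx": 0, "ty": 0, "tz": 0, "rx": 0, "ry": 0, "rz": 0, "claw": 0.2},
  ],
)

```text
time_s: 4.9
eef_pos: [0.4434, 0.0155, 0.0519]
tcp_rot: [[-0.901, 0.079, -0.426], [0.072, 0.997, 0.032], [0.428, -0.002, -0.904]]
contact_force: [2.6, -0.8, 4.4]
width: 0.0357
finger_force: 40.0
```

```bash
cat >> mv.py <<'E'
GP=np.array([.4434,.0155,.0519]);GR=SC[1]@FL
g=SC[1].T@(GP-SC[0])
def scan(lab,d=75): return lab[0]+lab[1]@(g-np.array([75+d,0,17])/1e3), lab[1]@FL
E
python3 - <<'E'
from mv import *
np.save('grasp.npy',get_obs()['tcp_rot'])
print(g,scan(NA),scan(WI))
N=scan(NA);m=frame(.3,.43)@FL
plan((GP+SC[1][:,2]*.05,GR,5),([.44,.12,.33],m,8),(N[0]+[0,0,.1],N[1],7))
E
```

```text
[ 0.0053 -0.0002 -0.002 ] (array([0.3557, 0.3015, 0.1529]), array([[-0.6984, -0.6442, -0.3119],
       [-0.5882,  0.7648, -0.2627],
       [ 0.4078,  0.    , -0.9131]])) (array([0.483 , 0.1417, 0.1625]), array([[-0.7012, -0.5891, -0.4015],
       [-0.5113,  0.808 , -0.2927],
       [ 0.4969,  0.    , -0.8678]]))
[{"tx":0.0,"ty":-0.0,"tz":-5.0,"rx":-0.0,"ry":-0.0,"rz":0.0},{"tx":0.0,"ty":-0.0,"tz":-18.0,"rx":-0.0,"ry":-0.0,"rz":0.0},{"tx":0.0,"ty":-0.0,"tz":-32.0,"rx":-0.0,"ry":-0.0,"rz":0.0},{"tx":0.0,"ty":-0.0,"tz":-45.0,"rx":-0.0,"ry":-0.0,"rz":0.0},{"tx":0.0,"ty":-0.0,"tz":-50.0,"rx":-0.0,"ry":-0.0,"rz":0.0},{"tx":6.0,"ty":4.0,"tz":-58.0,"rx":0.0,"ry":-0.0,"rz":-0.01},{"tx":20.0,"ty":16.0,"tz":-81.0,"rx":0.02,"ry":-0.0,"rz":-0.05},{"tx":41.0,"ty":33.0,"tz":-112.0,"rx":0.05,"ry":-0.0,"rz":-0.11},{"tx":65.0,"ty":52.0,"tz":-148.0,"rx":0.08,"ry":-0.01,"rz":-0.17},{"tx":89.0,"ty":71.0,"tz":-184.0,"rx":0.11,"ry":-0.01,"rz":-0.24},{"tx":109.0,"ty":87.0,"tz":-216.0,"rx":0.13,"ry":-0.01,"rz":-0.29},{"tx":124.0,"ty":99.0,"tz":-238.0,"rx":0.15,"ry":-0.01,"rz":-0.33},{"tx":129.0,"ty":103.0,"tz":-247.0,"rx":0.16,"ry":-0.01,"rz":-0.34},{"tx":133.0,"ty":113.0,"tz":-240.0,"rx":0.17,"ry":-0.01,"rz":-0.36},{"tx":141.0,"ty":138.0,"tz":-225.0,"rx":0.19,"ry":-0.01,"rz":-0.42},{"tx":152.0,"ty":172.0,"tz":-203.0,"rx":0.22,"ry":-0.02,"rz":-0.49},{"tx":164.0,"ty":209.0,"tz":-179.0,"rx":0.26,"ry":-0.02,"rz":-0.57},{"tx":174.0,"ty":243.0,"tz":-157.0,"rx":0.29,"ry":-0.02,"rz":-0.64},{"tx":182.0,"ty":268.0,"tz":-141.0,"rx":0.31,"ry":-0.02,"rz":-0.69},{"tx":186.0,"ty":278.0,"tz":-135.0,"rx":0.32,"ry":-0.02,"rz":-0.71}]
```

carry_out(
  steps=[
    {"tx": 0, "ty": 0, "tz": -5, "rx": 0, "ry": 0, "rz": 0, "claw": 0.2},
    {"tx": 0, "ty": 0, "tz": -15, "rx": 0, "ry": 0, "rz": 0, "claw": 0.2},
    {"tx": 0, "ty": 0, "tz": -30, "rx": 0, "ry": 0, "rz": 0, "claw": 0.2},
    {"tx": 0, "ty": 0, "tz": -45, "rx": 0, "ry": 0, "rz": 0, "claw": 0.2},
    {"tx": 2, "ty": 1, "tz": -57, "rx": 0, "ry": 0, "rz": 0, "claw": 0.2},
    {"tx": 8, "ty": 6, "tz": -70, "rx": 0, "ry": 0, "rz": -0.01, "claw": 0.2},
    {"tx": 22, "ty": 17, "tz": -92, "rx": 0.02, "ry": 0, "rz": -0.05, "claw": 0.2},
    {"tx": 41, "ty": 33, "tz": -120, "rx": 0.05, "ry": 0, "rz": -0.11, "claw": 0.2},
    {"tx": 65, "ty": 52, "tz": -150, "rx": 0.08, "ry": -0.01, "rz": -0.17, "claw": 0.2},
    {"tx": 89, "ty": 71, "tz": -184, "rx": 0.11, "ry": -0.01, "rz": -0.24, "claw": 0.2},
    {"tx": 107, "ty": 86, "tz": -210, "rx": 0.13, "ry": -0.01, "rz": -0.29, "claw": 0.2},
    {"tx": 120, "ty": 98, "tz": -228, "rx": 0.15, "ry": -0.01, "rz": -0.33, "claw": 0.2},
    {"tx": 129, "ty": 109, "tz": -235, "rx": 0.16, "ry": -0.01, "rz": -0.36, "claw": 0.2},
    {"tx": 137, "ty": 125, "tz": -230, "rx": 0.18, "ry": -0.01, "rz": -0.4, "claw": 0.2},
    {"tx": 145, "ty": 150, "tz": -218, "rx": 0.2, "ry": -0.01, "rz": -0.45, "claw": 0.2},
    {"tx": 154, "ty": 179, "tz": -199, "rx": 0.23, "ry": -0.02, "rz": -0.51, "claw": 0.2},
    {"tx": 164, "ty": 209, "tz": -179, "rx": 0.26, "ry": -0.02, "rz": -0.57, "claw": 0.2},
    {"tx": 174, "ty": 243, "tz": -157, "rx": 0.29, "ry": -0.02, "rz": -0.64, "claw": 0.2},
    {"tx": 182, "ty": 268, "tz": -141, "rx": 0.31, "ry": -0.02, "rz": -0.69, "claw": 0.2},
    {"tx": 186, "ty": 278, "tz": -135, "rx": 0.32, "ry": -0.02, "rz": -0.71, "claw": 0.2},
  ],
)

```text
time_s: 7.4
eef_pos: [0.353, 0.3031, 0.2514]
tcp_rot: [[-0.693, -0.648, -0.316], [-0.592, 0.762, -0.262], [0.411, 0.005, -0.912]]
contact_force: [-0.9, 0.2, -1.5]
width: 0.0355
finger_force: 40.1
```

Run:
```python
from mv import *
from bench import snapshot
o=get_obs();N=scan(NA);print(o['eef_pos'],N[0]+[0,0,.1],o['joint_pos'],o['joint_vel'],Ro.from_matrix(o['tcp_rot'].T@N[1]).as_rotvec())
S,T=snapshot('side')['color'],snapshot('top')['color']
c=lambda I,x,y:cv2.resize(I[y:y+240,x:x+160,::-1],(400,600),interpolation=cv2.INTER_CUBIC)
cv2.imwrite('pics/m5.png',np.clip(1.7*np.hstack([c(S,210,60),c(T,170,170)]),0,255).astype(np.uint8))
plan(N+(8,))
```

```text
[0.353  0.3031 0.2514] [0.3557 0.3015 0.2529] [-0.7163  0.4928 -0.1025  1.6229 -0.0027  1.4483  1.4602] [-0.1217  0.0426 -0.0277 -0.0261  0.0375 -0.0232 -0.0429] [ 0.0031 -0.0031  0.0062]
[{"tx":-2.0,"ty":-0.0,"tz":4.0,"rx":0.0,"ry":-0.0,"rz":0.0},{"tx":-6.0,"ty":-0.0,"tz":14.0,"rx":0.0,"ry":-0.0,"rz":0.0},{"tx":-13.0,"ty":-1.0,"tz":29.0,"rx":0.0,"ry":-0.0,"rz":0.0},{"tx":-21.0,"ty":-1.0,"tz":45.0,"rx":0.0,"ry":-0.0,"rz":0.0},{"tx":-28.0,"ty":-2.0,"tz":62.0,"rx":0.0,"ry":-0.0,"rz":0.0},{"tx":-35.0,"ty":-2.0,"tz":76.0,"rx":0.0,"ry":-0.0,"rz":0.0},{"tx":-40.0,"ty":-2.0,"tz":86.0,"rx":0.0,"ry":-0.0,"rz":0.0},{"tx":-41.0,"ty":-2.0,"tz":90.0,"rx":0.0,"ry":-0.0,"rz":0.0}]
```

View pics/m5.png

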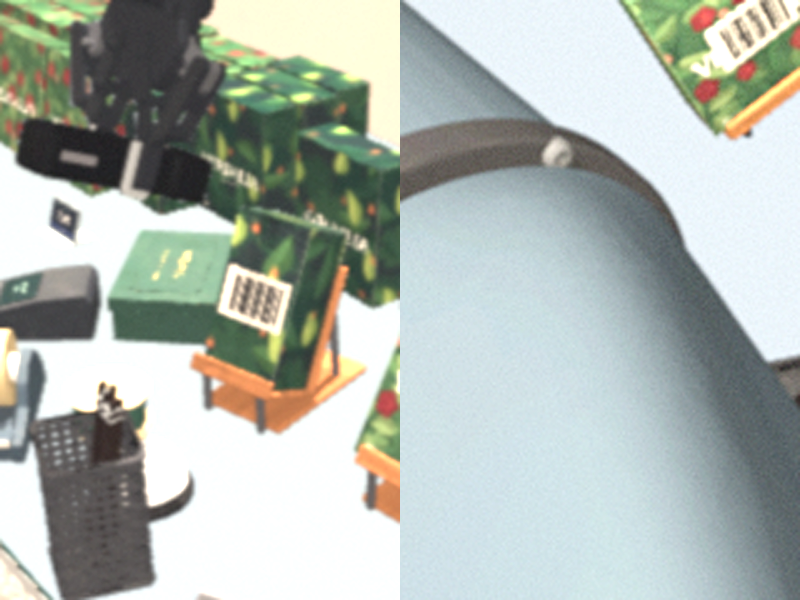

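The side crop shows the scanner gripped level across its width, heading for the narrow carton. In the top view the arm hides the scene. I'll come down to the scan pose and hold.

carry_out(
  steps=[
    {"tx": -4, "ty": 0, "tz": 9, "rx": 0, "ry": 0, "rz": 0, "claw": 0.2},
    {"tx": -12, "ty": 0, "tz": 26, "rx": 0, "ry": 0, "rz": 0, "claw": 0.2},
    {"tx": -20, "ty": -1, "tz": 44, "rx": 0, "ry": 0, "rz": 0, "claw": 0.2},
    {"tx": -28, "ty": -1, "tz": 62, "rx": 0, "ry": 0, "rz": 0, "claw": 0.2},
    {"tx": -35, "ty": -1, "tz": 76, "rx": 0, "ry": 0, "rz": 0, "claw": 0.2},
    {"tx": -39, "ty": -1, "tz": 86, "rx": 0, "ry": 0, "rz": 0, "claw": 0.2},
    {"tx": -41, "ty": -1, "tz": 90, "rx": 0, "ry": 0, "rz": 0, "claw": 0.2},
    {"tx": -41, "ty": -1, "tz": 90, "rx": 0, "ry": 0, "rz": 0, "claw": 0.2},
  ],
)

```text
time_s: 8.5
eef_pos: [0.3562, 0.3018, 0.154]
tcp_rot: [[-0.697, -0.644, -0.315], [-0.589, 0.765, -0.259], [0.408, 0.004, -0.913]]
contact_force: [-0.8, 0.2, -1.0]
width: 0.0354
finger_force: 40.1
```

Run:
```python
from mv import *
from bench import snapshot
o=get_obs();N=scan(NA);print(o['time_s'],o['eef_pos'],N[0],Ro.from_matrix(o['tcp_rot'].T@N[1]).as_rotvec(),o['width'],o['contact_force'])
s=snapshot('side');S,T=s['color'],snapshot('top')['color']
c=lambda I,x,y:cv2.resize(I[y:y+120,x:x+160,::-1],(800,600),interpolation=cv2.INTER_CUBIC)
I=np.clip(2*c(S,220,100).astype(float),0,255).astype(np.uint8)
# scanner window, aim ray
R=o['tcp_rot']@FL;w=o['eef_pos']+R@(np.array([75,0,17])/1e3-g)
for d,col in((0,(0,0,255)),(.08,(255,0,0))):
    q=(proj('side',w+R[:,0]*d)-[220,100])*5;cv2.circle(I,tuple(int(v) for v in q),6,col,-1)
print(NA[1].T@(w-NA[0]))
cv2.imwrite('pics/m6.png',I)
```

```text
8.5 [0.3562 0.3018 0.154 ] [0.3557 0.3015 0.1529] [ 0.0043 -0.0001  0.0013] 0.035398962243247505 [-0.7877  0.2035 -0.9882]
[-0.075  -0.0001  0.0012]
```

View pics/m6.png

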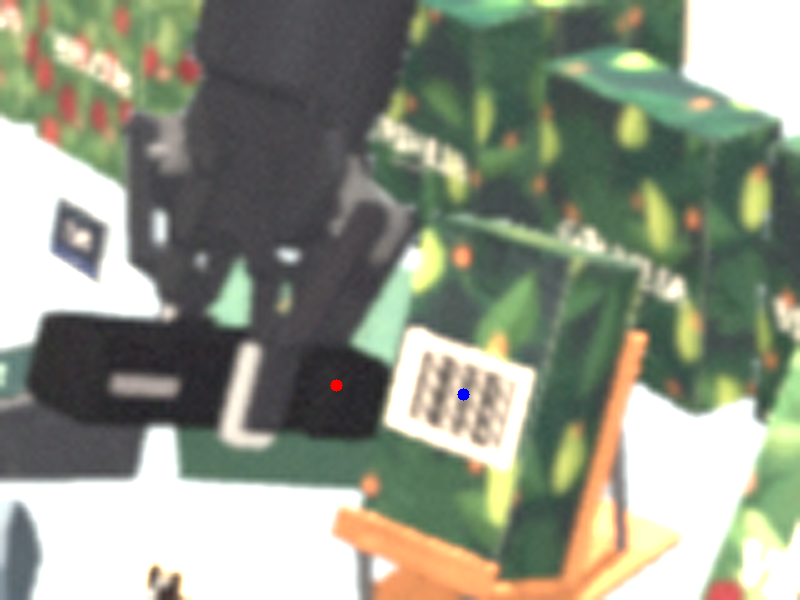

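The picture shows the computed aim point (463,394) on the middle of the narrow label at (460,400), and the nose is clear of the carton. Holding here.

carry_out(
  steps=[
    {"tx": 0, "ty": 0, "tz": 0, "rx": 0, "ry": 0, "rz": 0, "claw": 0.2},
    {"tx": 0, "ty": 0, "tz": 0, "rx": 0, "ry": 0, "rz": 0, "claw": 0.2},
    {"tx": 0, "ty": 0, "tz": 0, "rx": 0, "ry": 0, "rz": 0, "claw": 0.2},
    {"tx": 0, "ty": 0, "tz": 0, "rx": 0, "ry": 0, "rz": 0, "claw": 0.2},
    {"tx": 0, "ty": 0, "tz": 0, "rx": 0, "ry": 0, "rz": 0, "claw": 0.2},
    {"tx": 0, "ty": 0, "tz": 0, "rx": 0, "ry": 0, "rz": 0, "claw": 0.2},
    {"tx": 0, "ty": 0, "tz": 0, "rx": 0, "ry": 0, "rz": 0, "claw": 0.2},
    {"tx": 0, "ty": 0, "tz": 0, "rx": 0, "ry": 0, "rz": 0, "claw": 0.2},
    {"tx": 0, "ty": 0, "tz": 0, "rx": 0, "ry": 0, "rz": 0, "claw": 0.2},
    {"tx": 0, "ty": 0, "tz": 0, "rx": 0, "ry": 0, "rz": 0, "claw": 0.2},
    {"tx": 0, "ty": 0, "tz": 0, "rx": 0, "ry": 0, "rz": 0, "claw": 0.2},
    {"tx": 0, "ty": 0, "tz": 0, "rx": 0, "ry": 0, "rz": 0, "claw": 0.2},
    {"tx": 0, "ty": 0, "tz": 0, "rx": 0, "ry": 0, "rz": 0, "claw": 0.2},
    {"tx": 0, "ty": 0, "tz": 0, "rx": 0, "ry": 0, "rz": 0, "claw": 0.2},
  ],
)

```text
time_s: 10.35
eef_pos: [0.356, 0.3018, 0.154]
tcp_rot: [[-0.697, -0.644, -0.315], [-0.589, 0.765, -0.26], [0.408, 0.005, -0.913]]
contact_force: [0.4, -0.2, -1.6]
width: 0.0356
finger_force: 40.1
```

Run:
```python
from mv import *
o=get_obs();W=scan(WI);R0=o['tcp_rot'];print(o['eef_pos'],o['time_s'])
plan((o['eef_pos']+[-.005,-.005,.10],R0,5),(W[0]+[-.02,-.02,.1],W[1],9),W+(6,),ease=False)
```

```text
[0.356  0.3018 0.154 ] 10.35
[{"tx":9.0,"ty":-0.0,"tz":-18.0,"rx":0.0,"ry":0.0,"rz":0.0},{"tx":19.0,"ty":-0.0,"tz":-35.0,"rx":0.0,"ry":0.0,"rz":0.0},{"tx":28.0,"ty":-0.0,"tz":-53.0,"rx":0.0,"ry":0.0,"rz":0.0},{"tx":38.0,"ty":-0.0,"tz":-71.0,"rx":0.0,"ry":0.0,"rz":0.0},{"tx":47.0,"ty":-0.0,"tz":-88.0,"rx":0.0,"ry":0.0,"rz":0.0},{"tx":50.0,"ty":-23.0,"tz":-88.0,"rx":-0.0,"ry":0.01,"rz":0.01},{"tx":54.0,"ty":-46.0,"tz":-88.0,"rx":-0.01,"ry":0.02,"rz":0.01},{"tx":57.0,"ty":-69.0,"tz":-88.0,"rx":-0.01,"ry":0.03,"rz":0.02},{"tx":60.0,"ty":-92.0,"tz":-87.0,"rx":-0.01,"ry":0.04,"rz":0.03},{"tx":63.0,"ty":-115.0,"tz":-87.0,"rx":-0.02,"ry":0.06,"rz":0.04},{"tx":66.0,"ty":-137.0,"tz":-87.0,"rx":-0.02,"ry":0.07,"rz":0.04},{"tx":69.0,"ty":-160.0,"tz":-87.0,"rx":-0.02,"ry":0.08,"rz":0.05},{"tx":73.0,"ty":-183.0,"tz":-86.0,"rx":-0.02,"ry":0.09,"rz":0.06},{"tx":76.0,"ty":-206.0,"tz":-86.0,"rx":-0.03,"ry":0.1,"rz":0.06},{"tx":65.0,"ty":-206.0,"tz":-73.0,"rx":-0.03,"ry":0.1,"rz":0.06},{"tx":54.0,"ty":-205.0,"tz":-59.0,"rx":-0.03,"ry":0.1,"rz":0.06},{"tx":43.0,"ty":-205.0,"tz":-46.0,"rx":-0.03,"ry":0.1,"rz":0.06},{"tx":31.0,"ty":-205.0,"tz":-33.0,"rx":-0.03,"ry":0.1,"rz":0.06},{"tx":20.0,"ty":-205.0,"tz":-19.0,"rx":-0.03,"ry":0.1,"rz":0.06},{"tx":9.0,"ty":-204.0,"tz":-6.0,"rx":-0.03,"ry":0.1,"rz":0.06}]
```

carry_out(
  steps=[
    {"tx": 6, "ty": 0, "tz": -12, "rx": 0, "ry": 0, "rz": 0, "claw": 0.2},
    {"tx": 18, "ty": 0, "tz": -34, "rx": 0, "ry": 0, "rz": 0, "claw": 0.2},
    {"tx": 30, "ty": 0, "tz": -56, "rx": 0, "ry": 0, "rz": 0, "claw": 0.2},
    {"tx": 42, "ty": 0, "tz": -77, "rx": 0, "ry": 0, "rz": 0, "claw": 0.2},
    {"tx": 47, "ty": -5, "tz": -88, "rx": 0, "ry": 0, "rz": 0, "claw": 0.2},
    {"tx": 50, "ty": -20, "tz": -88, "rx": 0, "ry": 0.01, "rz": 0.01, "claw": 0.2},
    {"tx": 54, "ty": -43, "tz": -88, "rx": -0.01, "ry": 0.02, "rz": 0.01, "claw": 0.2},
    {"tx": 57, "ty": -68, "tz": -88, "rx": -0.01, "ry": 0.03, "rz": 0.02, "claw": 0.2},
    {"tx": 60, "ty": -92, "tz": -88, "rx": -0.01, "ry": 0.04, "rz": 0.03, "claw": 0.2},
    {"tx": 63, "ty": -117, "tz": -87, "rx": -0.02, "ry": 0.06, "rz": 0.04, "claw": 0.2},
    {"tx": 66, "ty": -142, "tz": -87, "rx": -0.02, "ry": 0.07, "rz": 0.04, "claw": 0.2},
    {"tx": 70, "ty": -167, "tz": -87, "rx": -0.02, "ry": 0.08, "rz": 0.05, "claw": 0.2},
    {"tx": 73, "ty": -188, "tz": -86, "rx": -0.02, "ry": 0.09, "rz": 0.06, "claw": 0.2},
    {"tx": 74, "ty": -202, "tz": -84, "rx": -0.03, "ry": 0.1, "rz": 0.06, "claw": 0.2},
    {"tx": 67, "ty": -206, "tz": -76, "rx": -0.03, "ry": 0.1, "rz": 0.06, "claw": 0.2},
    {"tx": 55, "ty": -206, "tz": -61, "rx": -0.03, "ry": 0.1, "rz": 0.06, "claw": 0.2},
    {"tx": 41, "ty": -205, "tz": -44, "rx": -0.03, "ry": 0.1, "rz": 0.06, "claw": 0.2},
    {"tx": 27, "ty": -205, "tz": -28, "rx": -0.03, "ry": 0.1, "rz": 0.06, "claw": 0.2},
    {"tx": 15, "ty": -205, "tz": -13, "rx": -0.03, "ry": 0.1, "rz": 0.06, "claw": 0.2},
    {"tx": 9, "ty": -204, "tz": -6, "rx": -0.03, "ry": 0.1, "rz": 0.06, "claw": 0.2},
  ],
)

```text
time_s: 12.85
eef_pos: [0.4828, 0.1421, 0.1607]
tcp_rot: [[-0.698, -0.591, -0.404], [-0.514, 0.806, -0.292], [0.499, 0.004, -0.867]]
contact_force: [-0.4, -1.0, -1.4]
width: 0.0357
finger_force: 40.1
```

Run:
```python
from mv import *
from bench import snapshot
o=get_obs();N=scan(WI);print(o['time_s'],o['eef_pos'],N[0],Ro.from_matrix(o['tcp_rot'].T@N[1]).as_rotvec(),o['width'],o['contact_force'],o['joint_vel'])
s=snapshot('side');S,T=s['color'],snapshot('top')['color']
c=lambda I,x,y:cv2.resize(I[y:y+120,x:x+160,::-1],(800,600),interpolation=cv2.INTER_CUBIC)
I=np.clip(1.7*c(S,300,150).astype(float),0,255).astype(np.uint8)
R=o['tcp_rot']@FL;w=o['eef_pos']+R@(np.array([75,0,17])/1e3-g)
for d,col in((0,(0,0,255)),(.075,(255,0,0))):
    q=(proj('side',w+R[:,0]*d)-[300,150])*5;cv2.circle(I,tuple(int(v) for v in q),6,col,-1)
print(WI[1].T@(w-WI[0]))
cv2.imwrite('pics/m7.png',I)
```

```text
12.85 [0.4828 0.1421 0.1607] [0.483  0.1417 0.1625] [ 0.0024 -0.0021  0.0046] 0.0356968087587328 [-0.3999 -1.0102 -1.398 ] [-0.0141  0.0779 -0.0041  0.0042 -0.0022 -0.0947 -0.0295]
[-0.074   0.0007 -0.0017]
```

View pics/m7.png

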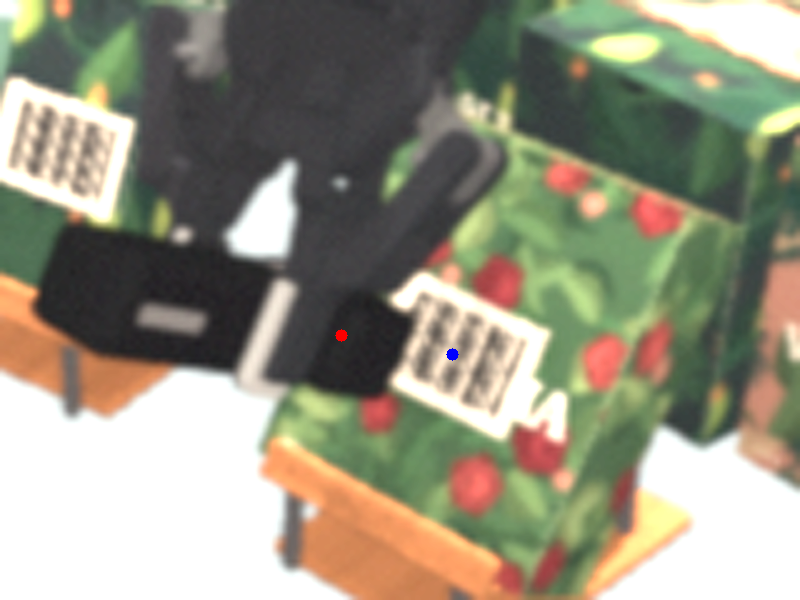

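The aim point (452,354) is on the middle of the wide label at about (460,353), and the nose is clear of the carton. Holding here.

carry_out(
  steps=[
    {"tx": 0, "ty": 0, "tz": 0, "rx": 0, "ry": 0, "rz": 0, "claw": 0.2},
    {"tx": 0, "ty": 0, "tz": 0, "rx": 0, "ry": 0, "rz": 0, "claw": 0.2},
    {"tx": 0, "ty": 0, "tz": 0, "rx": 0, "ry": 0, "rz": 0, "claw": 0.2},
    {"tx": 0, "ty": 0, "tz": 0, "rx": 0, "ry": 0, "rz": 0, "claw": 0.2},
    {"tx": 0, "ty": 0, "tz": 0, "rx": 0, "ry": 0, "rz": 0, "claw": 0.2},
    {"tx": 0, "ty": 0, "tz": 0, "rx": 0, "ry": 0, "rz": 0, "claw": 0.2},
    {"tx": 0, "ty": 0, "tz": 0, "rx": 0, "ry": 0, "rz": 0, "claw": 0.2},
    {"tx": 0, "ty": 0, "tz": 0, "rx": 0, "ry": 0, "rz": 0, "claw": 0.2},
    {"tx": 0, "ty": 0, "tz": 0, "rx": 0, "ry": 0, "rz": 0, "claw": 0.2},
    {"tx": 0, "ty": 0, "tz": 0, "rx": 0, "ry": 0, "rz": 0, "claw": 0.2},
    {"tx": 0, "ty": 0, "tz": 0, "rx": 0, "ry": 0, "rz": 0, "claw": 0.2},
    {"tx": 0, "ty": 0, "tz": 0, "rx": 0, "ry": 0, "rz": 0, "claw": 0.2},
    {"tx": 0, "ty": 0, "tz": 0, "rx": 0, "ry": 0, "rz": 0, "claw": 0.2},
    {"tx": 0, "ty": 0, "tz": 0, "rx": 0, "ry": 0, "rz": 0, "claw": 0.2},
  ],
)

```text
time_s: 14.7
eef_pos: [0.483, 0.1419, 0.1622]
tcp_rot: [[-0.699, -0.591, -0.403], [-0.514, 0.807, -0.291], [0.497, 0.004, -0.868]]
contact_force: [-0.1, 0.2, -1.5]
width: 0.035
finger_force: 40.1
```

Run:
```python
from mv import *
o=get_obs();R0=o['tcp_rot'];print(o['eef_pos'],o['time_s'])
Z=SC[1][:,2];A=np.load('grasp.npy')
plan((o['eef_pos']+[-.03,-.03,.08],R0,6),(GP+Z*.11,A,12),ease=False)
```

```text
[0.483  0.1419 0.1622] 14.7
[{"tx":13.0,"ty":-1.0,"tz":-8.0,"rx":0.0,"ry":0.0,"rz":0.0},{"tx":25.0,"ty":-2.0,"tz":-16.0,"rx":0.0,"ry":0.0,"rz":0.0},{"tx":38.0,"ty":-3.0,"tz":-24.0,"rx":0.0,"ry":0.0,"rz":0.0},{"tx":51.0,"ty":-4.0,"tz":-32.0,"rx":0.0,"ry":0.0,"rz":0.0},{"tx":63.0,"ty":-5.0,"tz":-40.0,"rx":0.0,"ry":0.0,"rz":0.0},{"tx":76.0,"ty":-6.0,"tz":-49.0,"rx":0.0,"ry":0.0,"rz":0.0},{"tx":75.0,"ty":-15.0,"tz":-41.0,"rx":-0.03,"ry":-0.01,"rz":0.05},{"tx":73.0,"ty":-23.0,"tz":-33.0,"rx":-0.05,"ry":-0.01,"rz":0.11},{"tx":71.0,"ty":-32.0,"tz":-25.0,"rx":-0.08,"ry":-0.02,"rz":0.16},{"tx":70.0,"ty":-40.0,"tz":-18.0,"rx":-0.11,"ry":-0.03,"rz":0.21},{"tx":68.0,"ty":-49.0,"tz":-10.0,"rx":-0.14,"ry":-0.03,"rz":0.26},{"tx":66.0,"ty":-58.0,"tz":-2.0,"rx":-0.16,"ry":-0.04,"rz":0.32},{"tx":65.0,"ty":-66.0,"tz":6.0,"rx":-0.19,"ry":-0.04,"rz":0.37},{"tx":63.0,"ty":-75.0,"tz":13.0,"rx":-0.22,"ry":-0.05,"rz":0.42},{"tx":62.0,"ty":-83.0,"tz":21.0,"rx":-0.24,"ry":-0.06,"rz":0.48},{"tx":60.0,"ty":-92.0,"tz":29.0,"rx":-0.27,"ry":-0.06,"rz":0.53},{"tx":58.0,"ty":-101.0,"tz":37.0,"rx":-0.3,"ry":-0.07,"rz":0.58},{"tx":57.0,"ty":-109.0,"tz":44.0,"rx":-0.32,"ry":-0.08,"rz":0.63}]
```

carry_out(
  steps=[
    {"tx": 10, "ty": -1, "tz": -6, "rx": 0, "ry": 0, "rz": 0, "claw": 0.2},
    {"tx": 25, "ty": -2, "tz": -16, "rx": 0, "ry": 0, "rz": 0, "claw": 0.2},
    {"tx": 40, "ty": -3, "tz": -26, "rx": 0, "ry": 0, "rz": 0, "claw": 0.2},
    {"tx": 55, "ty": -4, "tz": -36, "rx": 0, "ry": 0, "rz": 0, "claw": 0.2},
    {"tx": 68, "ty": -5, "tz": -44, "rx": 0, "ry": 0, "rz": 0, "claw": 0.2},
    {"tx": 75, "ty": -9, "tz": -47, "rx": -0.01, "ry": 0, "rz": 0.02, "claw": 0.2},
    {"tx": 75, "ty": -16, "tz": -41, "rx": -0.03, "ry": -0.01, "rz": 0.06, "claw": 0.2},
    {"tx": 73, "ty": -23, "tz": -33, "rx": -0.05, "ry": -0.01, "rz": 0.11, "claw": 0.2},
    {"tx": 71, "ty": -32, "tz": -25, "rx": -0.08, "ry": -0.02, "rz": 0.16, "claw": 0.2},
    {"tx": 70, "ty": -40, "tz": -18, "rx": -0.11, "ry": -0.03, "rz": 0.21, "claw": 0.2},
    {"tx": 68, "ty": -49, "tz": -10, "rx": -0.14, "ry": -0.03, "rz": 0.26, "claw": 0.2},
    {"tx": 66, "ty": -58, "tz": -2, "rx": -0.16, "ry": -0.04, "rz": 0.32, "claw": 0.2},
    {"tx": 65, "ty": -66, "tz": 6, "rx": -0.19, "ry": -0.04, "rz": 0.37, "claw": 0.2},
    {"tx": 63, "ty": -75, "tz": 13, "rx": -0.22, "ry": -0.05, "rz": 0.42, "claw": 0.2},
    {"tx": 62, "ty": -83, "tz": 21, "rx": -0.24, "ry": -0.06, "rz": 0.48, "claw": 0.2},
    {"tx": 60, "ty": -92, "tz": 29, "rx": -0.27, "ry": -0.06, "rz": 0.53, "claw": 0.2},
    {"tx": 58, "ty": -101, "tz": 37, "rx": -0.3, "ry": -0.07, "rz": 0.58, "claw": 0.2},
    {"tx": 57, "ty": -106, "tz": 42, "rx": -0.31, "ry": -0.08, "rz": 0.62, "claw": 0.2},
    {"tx": 57, "ty": -109, "tz": 44, "rx": -0.32, "ry": -0.08, "rz": 0.63, "claw": 0.2},
    {"tx": 57, "ty": -109, "tz": 44, "rx": -0.32, "ry": -0.08, "rz": 0.63, "claw": 0.2},
  ],
)

```text
time_s: 17.2
eef_pos: [0.4899, 0.0118, 0.152]
tcp_rot: [[-0.903, 0.074, -0.423], [0.068, 0.997, 0.029], [0.424, -0.002, -0.906]]
contact_force: [-0.7, -0.4, -1.0]
width: 0.0357
finger_force: 40.1
```

Run:
```python
from mv import *
o=get_obs();Z=SC[1][:,2];A=np.load('grasp.npy');X=SC[1][:,0]
print(o['eef_pos'],GP+Z*.11,o['joint_vel'],Ro.from_matrix(o['tcp_rot'].T@A).as_rotvec())
plan((GP+Z*.02-X*.002,A,6),(GP+Z*.001-X*.001,A,6),ease=False)
```

```text
[0.4899 0.0118 0.152 ] [0.4901 0.0118 0.1514] [-0.0117 -0.0034 -0.0097 -0.0043  0.0015  0.0026 -0.0001] [-0.0028  0.0041  0.0044]
[{"tx":0.0,"ty":0.0,"tz":15.0,"rx":-0.0,"ry":0.0,"rz":0.0},{"tx":1.0,"ty":0.0,"tz":30.0,"rx":-0.0,"ry":0.0,"rz":0.0},{"tx":1.0,"ty":0.0,"tz":45.0,"rx":-0.0,"ry":0.0,"rz":0.0},{"tx":1.0,"ty":0.0,"tz":60.0,"rx":-0.0,"ry":0.0,"rz":0.0},{"tx":2.0,"ty":0.0,"tz":75.0,"rx":-0.0,"ry":0.0,"rz":0.0},{"tx":2.0,"ty":0.0,"tz":90.0,"rx":-0.0,"ry":0.0,"rz":0.0},{"tx":2.0,"ty":0.0,"tz":94.0,"rx":-0.0,"ry":0.0,"rz":0.0},{"tx":1.0,"ty":0.0,"tz":97.0,"rx":-0.0,"ry":0.0,"rz":0.0},{"tx":1.0,"ty":0.0,"tz":100.0,"rx":-0.0,"ry":0.0,"rz":0.0},{"tx":1.0,"ty":0.0,"tz":103.0,"rx":-0.0,"ry":0.0,"rz":0.0},{"tx":1.0,"ty":0.0,"tz":106.0,"rx":-0.0,"ry":0.0,"rz":0.0},{"tx":1.0,"ty":0.0,"tz":109.0,"rx":-0.0,"ry":0.0,"rz":0.0}]
```

carry_out(
  steps=[
    {"tx": 1, "ty": 0, "tz": 10, "rx": 0, "ry": 0, "rz": 0, "claw": 0.2},
    {"tx": 1, "ty": 0, "tz": 25, "rx": 0, "ry": 0, "rz": 0, "claw": 0.2},
    {"tx": 2, "ty": 0, "tz": 40, "rx": 0, "ry": 0, "rz": 0, "claw": 0.2},
    {"tx": 2, "ty": 0, "tz": 55, "rx": 0, "ry": 0, "rz": 0, "claw": 0.2},
    {"tx": 2, "ty": 0, "tz": 70, "rx": 0, "ry": 0, "rz": 0, "claw": 0.2},
    {"tx": 2, "ty": 0, "tz": 80, "rx": 0, "ry": 0, "rz": 0, "claw": 0.2},
    {"tx": 2, "ty": 0, "tz": 88, "rx": 0, "ry": 0, "rz": 0, "claw": 0.2},
    {"tx": 2, "ty": 0, "tz": 93, "rx": 0, "ry": 0, "rz": 0, "claw": 0.2},
    {"tx": 2, "ty": 0, "tz": 97, "rx": 0, "ry": 0, "rz": 0, "claw": 0.2},
    {"tx": 2, "ty": 0, "tz": 100, "rx": 0, "ry": 0, "rz": 0, "claw": 0.2},
    {"tx": 2, "ty": 0, "tz": 103, "rx": 0, "ry": 0, "rz": 0, "claw": 0.2},
    {"tx": 2, "ty": 0, "tz": 105, "rx": 0, "ry": 0, "rz": 0, "claw": 0.2},
    {"tx": 2, "ty": 0, "tz": 106, "rx": 0, "ry": 0, "rz": 0, "claw": 0.2},
    {"tx": 2, "ty": 0, "tz": 106, "rx": 0, "ry": 0, "rz": 0, "claw": 0.2},
  ],
)

```text
time_s: 18.95
eef_pos: [0.4433, 0.0151, 0.0568]
tcp_rot: [[-0.903, 0.074, -0.423], [0.068, 0.997, 0.029], [0.424, -0.003, -0.906]]
contact_force: [0.2, -0.8, -2.1]
width: 0.0355
finger_force: 40.1
```

Run:
```python
from mv import *
o=get_obs();A=np.load('grasp.npy')
print(SC[1].T@(o['eef_pos']-GP)*1e3,Ro.from_matrix(o['tcp_rot'].T@A).as_rotvec(),o['contact_force'],o['ft_torque'])
```

```text
[-2.1362 -0.4538  4.3911] [-0.003   0.0043  0.0044] [ 0.209  -0.8066 -2.1472] [-0.0277 -0.6006 -0.0062]
```

carry_out(
  steps=[
    {"tx": 0, "ty": 0, "tz": 1, "rx": 0, "ry": 0, "rz": 0, "claw": 0.2},
    {"tx": 0, "ty": 0, "tz": 2, "rx": 0, "ry": 0, "rz": 0, "claw": 0.2},
    {"tx": 0, "ty": 0, "tz": 3, "rx": 0, "ry": 0, "rz": 0, "claw": 0.2},
    {"tx": 0, "ty": 0, "tz": 4, "rx": 0, "ry": 0, "rz": 0, "claw": 0.2},
    {"tx": 0, "ty": 0, "tz": 4, "rx": 0, "ry": 0, "rz": 0, "claw": 0.2},
  ],
)

```text
time_s: 19.58
eef_pos: [0.4416, 0.0152, 0.0532]
tcp_rot: [[-0.903, 0.074, -0.423], [0.068, 0.997, 0.029], [0.424, -0.003, -0.906]]
contact_force: [0.8, -0.2, -1.3]
width: 0.0359
finger_force: 40.2
```

carry_out(
  newtons=20,
  steps=[
    {"tx": 0, "ty": 0, "tz": 1, "rx": 0, "ry": 0, "rz": 0, "claw": 0.2},
    {"tx": 0, "ty": 0, "tz": 1, "rx": 0, "ry": 0, "rz": 0, "claw": 0.2},
    {"tx": 0, "ty": 0, "tz": 1, "rx": 0, "ry": 0, "rz": 0, "claw": 0.2},
  ],
)

```text
time_s: 19.95
eef_pos: [0.4416, 0.0152, 0.0528]
tcp_rot: [[-0.904, 0.074, -0.422], [0.068, 0.997, 0.029], [0.423, -0.002, -0.906]]
contact_force: [2.2, -0.4, 6.2]
width: 0.0355
finger_force: 41.1
```

Contact has built up to about 7 N, so the scanner is seated. I'll open gradually.

carry_out(
  steps=[
    {"tx": 0, "ty": 0, "tz": 0, "rx": 0, "ry": 0, "rz": 0, "claw": 0.45},
    {"tx": 0, "ty": 0, "tz": 0, "rx": 0, "ry": 0, "rz": 0, "claw": 0.5},
    {"tx": 0, "ty": 0, "tz": 0, "rx": 0, "ry": 0, "rz": 0, "claw": 0.6},
    {"tx": 0, "ty": 0, "tz": 0, "rx": 0, "ry": 0, "rz": 0, "claw": 0.75},
    {"tx": 0, "ty": 0, "tz": 0, "rx": 0, "ry": 0, "rz": 0, "claw": 1},
    {"tx": 0, "ty": 0, "tz": 0, "rx": 0, "ry": 0, "rz": 0, "claw": 1},
    {"tx": 0, "ty": 0, "tz": 0, "rx": 0, "ry": 0, "rz": 0, "claw": 1},
    {"tx": 0, "ty": 0, "tz": 0, "rx": 0, "ry": 0, "rz": 0, "claw": 1},
  ],
)

```text
time_s: 20.95
eef_pos: [0.4412, 0.0152, 0.0523]
tcp_rot: [[-0.903, 0.074, -0.423], [0.068, 0.997, 0.029], [0.424, -0.003, -0.906]]
contact_force: [-0.1, 0.3, -0.6]
width: 0.0852
finger_force: 0.0
```

carry_out(
  steps=[
    {"tx": 0, "ty": 0, "tz": -8, "rx": 0, "ry": 0, "rz": 0, "claw": 1},
    {"tx": 0, "ty": 0, "tz": -22, "rx": 0, "ry": 0, "rz": 0, "claw": 1},
    {"tx": 0, "ty": 0, "tz": -40, "rx": 0, "ry": 0, "rz": 0, "claw": 1},
    {"tx": 0, "ty": 0, "tz": -60, "rx": 0, "ry": 0, "rz": 0, "claw": 1},
    {"tx": 0, "ty": 0, "tz": -80, "rx": 0, "ry": 0, "rz": 0, "claw": 1},
    {"tx": 0, "ty": 0, "tz": -100, "rx": 0, "ry": 0, "rz": 0, "claw": 1},
    {"tx": 0, "ty": 0, "tz": -120, "rx": 0, "ry": 0, "rz": 0, "claw": 1},
    {"tx": 0, "ty": 0, "tz": -140, "rx": 0, "ry": 0, "rz": 0, "claw": 1},
    {"tx": 0, "ty": 0, "tz": -150, "rx": 0, "ry": 0, "rz": 0, "claw": 1},
    {"tx": 0, "ty": 0, "tz": -150, "rx": 0, "ry": 0, "rz": 0, "claw": 1},
  ],
)

```text
time_s: 22.2
eef_pos: [0.505, 0.0108, 0.1887]
tcp_rot: [[-0.904, 0.074, -0.421], [0.068, 0.997, 0.029], [0.422, -0.002, -0.906]]
contact_force: [0.1, 0.2, 0.4]
width: 0.0855
finger_force: 0.0
```

Run:
```python
from mv import *
from bench import snapshot
S,T=snapshot('side')['color'],snapshot('top')['color']
c=lambda I,x,y:cv2.resize(I[y:y+180,x:x+120,::-1],(400,600),interpolation=cv2.INTER_CUBIC)
cv2.imwrite('pics/m8.png',np.hstack([c(S,270,210),c(T,370,160)]))
a=np.abs(S.astype(int)-D['side']['color']).max(2)[285:350,275:340];print('diff side tail',(a>40).sum())
```

```text
diff side tail 114
```

View pics/m8.png

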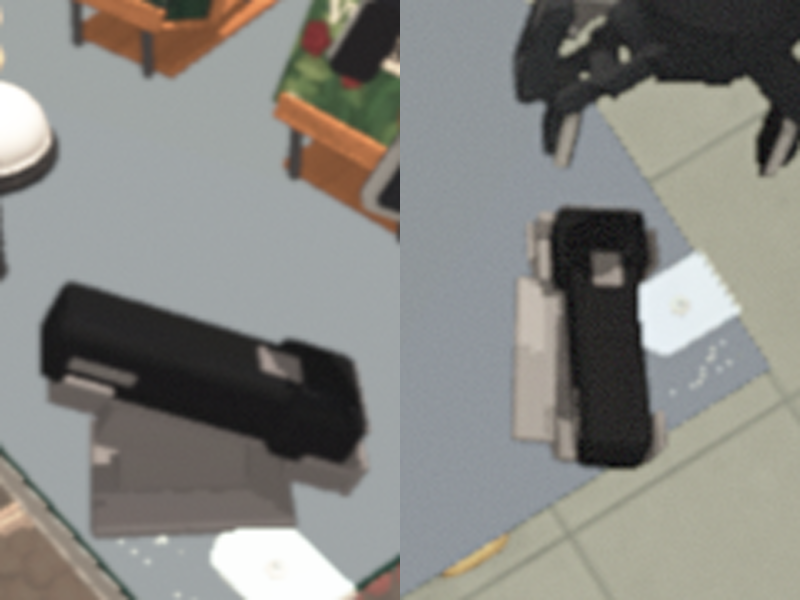

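The scanner lies home in the trough: its sticker at crop (606,268) has moved only about 3 px (roughly 1.5 mm) from the first picture. The fingers are clear of it, so I'll hand in.

```bash
python3 -c "
from bench import close_job
print(close_job())"
```

```text
the job is handed in; nothing more can be done
None
```

I held the scanner on the narrow label and then the wide one, and laid it back in its cradle within about 2 mm of where it started; the job is handed in at about 22 s of the 53 s allowed, with no verdict returned.

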